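# Ready the work light and hold it upright for the photo

## Robot

A 7-joint arm with a two-finger parallel gripper is mounted at the origin on the work surface. World frame = base frame: x ahead of the robot, y to its left, z up, the work surface at z = 0. Lengths are in mm, angles in rad, forces in N, time in s.
With the tool pointing down it reaches from about 400 to 875 mm from the base axis. Payload 19.3 kg.
Tool frame: the origin (TCP) lies at the very end of the fingers, on their centre line; the grasp point (between the pads) lies 19 mm behind it (grip_point_offset is the z of the grasp point in the tool frame, in mm); z points along the fingers, y is the line along which they close (so a half turn about z gives the same grasp; the last joint's range is limited). The gripper opens to 85 mm and grips with 20 to 120 N. Pads are 22 mm wide; open, the fingers measure 114 mm over their backs; the gripper's body (76 mm by 85 mm) begins 54 mm behind the grasp point. The pads swing forward as they close: fully open they stand 13 mm farther back than shut.
Start: joints at [1.244, 0.521, -0.036, 1.599, 0.021, 1.021, -0.113], TCP at [158.713, -604.503, 194.991] pointing down, gripper open.
Joint ranges: [-2.91, 2.91], [-0.3, 2.13], [-1.5, 1.42], [0.17, 2.43], [-1.26, 4.41], [0.16, 1.93], [-2.52, 2.52]. Speed limits (rad/s): [1.89, 1.89, 2.39, 2.39, 3.01, 3.01, 3.01].

## Interface

Orientations are given as a 3x3 rotation matrix whose columns are the frame's x, y, z axes.
In Python, from workcell import movep, movel, goto_joints, open_gripper, clamp, wait, inverse_kinematics, read_state, camera, PlanningError, finish_job, grip_point_offset gives the robot as it stands. Calls block until the motion is done:
- movep(position, orientation): joint-space move of the TCP to a pose.
- movel(position, frame=None, max_speed=150, guard=None): straight line of the TCP; frame=None keeps the orientation; max_speed is the mean speed in mm/s. With guard (N) it stops when the force on the tool has changed by that much, and returns True; else False.
- goto_joints(angles): joint-space move.
- open_gripper() and clamp(): open the fingers fully, or close them until they stop; the grip force is fixed at half the most.
- wait(seconds).
- inverse_kinematics(position, orientation): joint angles nearest the present ones, or None.
- read_state(): the state.
- camera(name): name is "side" or "top" or "wrist"; returns a dict with "image" (420x560x3 uint8, blue, green, red), "range_z" (420x560 float32, mm along the optical axis (not along the pixel's ray), 0 where there is no reading), "fx", "fy", "cx", "cy" (pixels), "dist_coeffs" ([k1, k2, p1, p2, k3] as OpenCV has them; the pictures are not rectified), "cam_to_world" (4x4, takes a point from camera to world coordinates). Camera axes: x right, y up, looking along -z (the intrinsics and any distortion apply to the point x, -y, -z); pixel columns grow to the right and rows downward; lengths in mm; the calibration is good to about 2 mm. A picture is of the moment at which its call begins.
A pose or a line that the arm cannot do raises PlanningError and nothing moves.
- finish_job(): hands the job in; it is judged then, once.
The state is a dict: "time": time; "qpos": joint angles; "qvel": joint speeds; "joint_efforts": joint torques, N m; "eef_pos": TCP position; "tool_rot": TCP orientation; "ft_force": force on the tool from outside, world axes, zero at the start; "torque": the same for the moment, N m; "finger_gap": finger opening in mm; "gripper_force": force on a finger pad.
Only numpy, scipy, OpenCV 4.12 (cv2) and the standard library are available. Lean on these libraries where they do the work, as an engineer would, in place of code of your own. Each camera call takes 0.05 s, during which the arm holds its last target. There are 200 camera calls.

## Task

Get the flat LED work light that lies on its face ready for a photo of the foil ball: first slide the dimmer on its back to half (the long tick in the middle of its scale), then flip its kickstand over centre until it snaps out against its stop. Then take the light by the sleeve on its top rail, stand it up on its foot bar and finish while still holding it there so that it cannot tip: plumb upright, its weight on the foot bar, not leaning on the kickstand. Leave the other things on the table where they are.

Things in the scene. Friction and masses are not known exactly. Their poses are not given: they have to be found in the camera images.
- lamp: loose flat LED work light, 0.7 to 1 kg, lying face down: grey housing 170 x 230 x 38 mm in a U yoke of black 16 mm tube, 266 mm wide. Origin on the table plane as it lies, straight below the middle of its foot bar. Its x runs from foot bar to top rail (straight up when it stands upright), y across, z out of its back (up as it lies). Housing at x 25 to 195, y -115 to 115, z 0 to 38 mm
- dimmer (a joint): the dimmer fader on the light's back: m of travel along the light's +y, 0 to 0.080; half (the long middle tick) is 0.040. Starts near 0. Slides with about 1.2 N of friction and stays where it is left
- dimmer_cap (a point): middle of the top face of the dimmer's grey cap, 14 mm (light's x) x 22 mm (y) x 16 mm tall with a white line across its middle; the cap stands on the light's back (its underside 2 mm above the back), its top at z = 56 mm in the light's frame, x = 160 mm, y = -40 mm + dimmer
- half_mark (a point): point in the dimmer's slot, on the light's back at x = 160, y = 0, z = 38 mm, where the cap's middle is at half; the long white tick is beside it, towards the rail
- leg (a joint): the kickstand's angle in rad about its hub: 0 folded (along the light's +y, flat over the back), 1.745 flipped out against its stop. An over-centre spring (about 0.13 N m near either stop) drives it back to 0 below about 0.93 and on to 1.745 above as the light lies; a push 95 mm from the hub needs 1.5 to 3.5 N
- leg_hub (a point): the kickstand's hub centre on the light's back, at x = 110, y = -45, z = 58 mm in the light's frame. Its axis is canted 40 degrees from the light's z towards its +x, so the leg points along (-0.766 sin q, cos q, 0.643 sin q) in the light's frame at angle q: it sweeps towards the foot bar and rises off the back as it goes
- leg_mid (a point): point on the kickstand's centre line 70 mm from the hub: a round steel bar 12 mm thick, its underside 14 mm above the light's back when folded
- leg_foot (a point): centre of the kickstand's rubber foot (18 mm ball end), 124 mm from the hub. With the leg out and the light upright this foot hangs about 20 mm clear of the table behind the light; the light would lean back about 10 degrees to rest on it
- grip_mid (a point): middle of the black rubber grip sleeve on the top rail: 24 mm thick, 110 mm long along the light's y, centred at x = 240, y = 0, z = 24 mm in the light's frame, 33 mm clear of the housing. It turns freely on the rail, so the light can swing in a firm grip. 240 mm from the foot bar's axis: 252 mm above the table when the light stands upright
- foot_mid (a point): middle of the foot bar's axis, at x = 0, y = 0, z = 24 mm in the light's frame; 12 mm above the table when the light stands on its round rubber feet (24 mm thick), which do not stop it tipping to its face or back. Raised by the rail, the light pivots on the housing's lower edge (x = 25, z = 0 mm) for the first 24 degrees, then on these feet
- foot_left (a point): the foot bar's axis at the middle of one rubber foot, y = 110 mm in the light's frame; 12 mm above the table when that foot stands
- foot_right (a point): the same at the other foot, y = -110 mm
- disc: round steel plate 116 mm across, 8 mm thick, lying beyond the light's top rail; origin under its middle. To be left alone
- ball: hammered aluminium foil ball, 58 mm, on the plate; origin at its underside. To be left alone
- hammer: ball-peen hammer lying near the light's foot bar, about 250 mm long and 26 mm tall, handle to its own -x; origin under its middle. To be left alone
- tape_roll: roll of paper tape lying flat beside the light, 86 mm across, 20 mm tall; origin under its middle. To be left alone
- dispenser: blue tape dispenser, 75 x 155 mm, 90 mm tall; origin under its middle. To be left alone
- calculator: black calculator, 150 x 100 x 16 mm; origin under its middle. To be left alone
- pen_cup: clear cup of felt pens, 74 mm across, 170 mm tall with the pens; origin under its middle. To be left alone
- jar: glass jar with a steel lid, 112 mm across, 149 mm tall; origin under its middle. To be left alone

How it is judged (in metres and radians):
On the way, in this order (a step that is already met when the one before it is completed fails the run):
1. the dimmer is at half (within 6 mm) while the light still lies on its face (value of joint dimmer between 0.034 and 0.046 m and angle between lamp's own x axis and vertical above 1.35 rad and value of joint leg below 0.3 rad), for 0.2 s.
2. the kickstand has been flipped over centre and rests against its stop, the dimmer still at half, the light still lying (value of joint dimmer between 0.034 and 0.046 m and value of joint leg above 1.68 rad and angle between lamp's own x axis and vertical above 1.35 rad), for 0.2 s.
3. the light stands upright on its foot bar, held by the sleeve, its leg out and clear of the table (value of joint dimmer between 0.034 and 0.046 m and value of joint leg above 1.68 rad and angle between lamp's own x axis and vertical below 0.105 rad and height (world z) of each of foot_left, foot_right below 0.017 m and height (world z) of grip_mid above 0.235 m and contact force between the fingers and grip above 1 N and contact force between leg and anything else below 0.3 N), for 0.3 s.
At the end, for the whole second after the job is handed in: The light stands still, within 6 deg of plumb, both feet on the table (within 5 mm), held by the fingers on its sleeve (over 1 N); leg out (over 1.68 rad), touching nothing; dimmer within 6 mm of half; the other things moved under 30 mm and not touching the light (all of step 3 and linear speed of lamp below 0.03 m/s and contact force between lamp and table above 0.5 N and contact force between lamp and disc below 0.1 N and distance of each of disc, ball, hammer, tape_roll, dispenser, calculator, pen_cup, jar from where it was at the start of the episode below 0.03 m and contact force between lamp and ball below 0.1 N and contact force between lamp and hammer below 0.1 N and contact force between lamp and tape_roll below 0.1 N and contact force between lamp and dispenser below 0.1 N and contact force between lamp and calculator below 0.1 N and contact force between lamp and pen_cup below 0.1 N and contact force between lamp and jar below 0.1 N); the arm keeps its last pose, push and grip.
It fails at once if another thing on the table is moved 30 mm or more, or tipped (distance of any of disc, ball, hammer, tape_roll, dispenser, calculator, pen_cup, jar from where it was at the start of the episode above 0.03 m or angle between any of disc, ball, hammer, tape_roll, dispenser, calculator, pen_cup, jar's own z axis and vertical above 0.35 rad).
It also fails if it takes over 72 s, if anything falls off the work surface, if the arm or the gripper's body presses on something with over 40 N, if the wrist force passes 120 N, or if a joint passes its speed limit or range.

## Working session

There is one attempt and no reset: what is moved stays moved. The work goes in short steps, each a Python script; the robot and the scene stay as the last script left them, time stands still between calls to the robot, and variables do not carry over. Pictures are saved under pics/ and viewed, at most 10 in all, crops included, and the job is handed in when it is done.

```bash
mkdir -p pics; ls; cat > h.py <<'E'
import numpy as np, cv2, json
from workcell import *
def cloud(c):
    h,w=c["range_z"].shape
    K=np.array([[c["fx"],0,c["cx"]],[0,c["fy"],c["cy"]],[0,0,1.]])
    uv=np.stack(np.meshgrid(np.arange(w),np.arange(h)),-1).reshape(-1,1,2).astype(np.float64)
    n=cv2.undistortPoints(uv,K,np.array(c["dist_coeffs"],float)).reshape(h,w,2)
    z=c["range_z"]
    P=np.stack([n[...,0]*z,-n[...,1]*z,-z,np.ones_like(z)],-1)
    return (P@np.array(c["cam_to_world"]).T)[...,:3]
def ray(c,u,v,zp):
    K=np.array([[c["fx"],0,c["cx"]],[0,c["fy"],c["cy"]],[0,0,1.]])
    n=cv2.undistortPoints(np.array([[[u,v]]],float),K,np.array(c["dist_coeffs"],float)).ravel()
    T=np.array(c["cam_to_world"]); d=T[:3,:3]@np.array([n[0],-n[1],-1]); o=T[:3,3]
    return o+d*(zp-o[2])/d[2]
E
python3 - <<'E'
from h import *
for n in ("top","side"):
    c=camera(n); cv2.imwrite(f"pics/{n}0.png",c["image"]); np.save(f"{n}0.npy",c,allow_pickle=True)
    print(n,c["fx"],c["dist_coeffs"],np.round(c["cam_to_world"],3).tolist())
s=read_state(); print(s["time"],s["ft_force"],s["tool_rot"],s["finger_gap"],grip_point_offset)
E
```

```text
pics
top 409.7252043489312 [0.03101127 0.         0.         0.         0.        ] [[-0.024, 0.997, -0.075, 490.021], [-1.0, -0.025, -0.014, -12.848], [-0.016, 0.075, 0.997, 1260.533], [0.0, 0.0, 0.0, 1.0]]
side 508.01652211033473 [-0.15070966  0.          0.          0.          0.        ] [[0.947, 0.204, -0.246, 76.072], [-0.32, 0.628, -0.709, -1400.675], [0.01, 0.751, 0.661, 1365.544], [0.0, 0.0, 0.0, 1.0]]
0.1 [0.68867096 0.39959727 0.00425424] [[ 9.67208351e-01  2.53984057e-01 -3.23950348e-04]
 [ 2.53984255e-01 -9.67207876e-01  9.61240664e-04]
 [-6.91875241e-05 -1.01199828e-03 -9.99999486e-01]] 85.45001551713479 -18.700000000000003
```

View pics/top0.png

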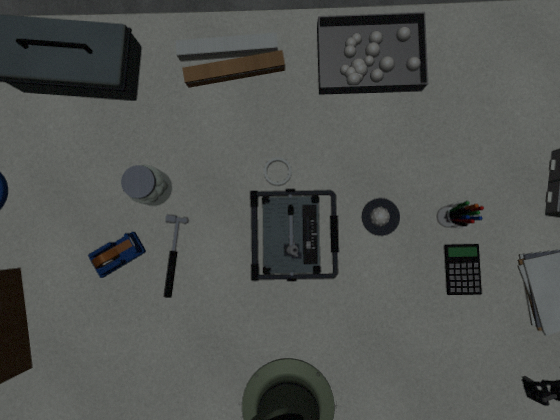

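View pics/side0.png

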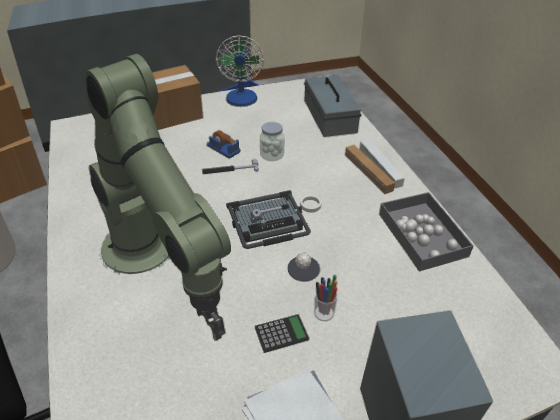

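The top view shows the lamp at about (250–338, 190–280), with its rail to the image right (world −y) and its leg hub low, around (293, 250). The plate is at (380, 216), the hammer at (173, 255) and the tape at (278, 172). The side view agrees. Next I'll fit the lamp pose.

```bash
python3 - <<'E'
from h import *
c=np.load("top0.npy",allow_pickle=True).item(); P=cloud(c)
cv2.imwrite("pics/crop0.png",cv2.convertScaleAbs(cv2.resize(c["image"][180:290,240:350],None,fx=5.4,fy=5.4,interpolation=cv2.INTER_CUBIC),alpha=2))
R=P[183:288,245:345].reshape(-1,3); 
tb=P[300:340,100:240].reshape(-1,3); print("table z",np.median(tb[:,2]),tb[:,2].std())
m=R[R[:,2]>9]; r=cv2.minAreaRect(m[:,:2].astype(np.float32)); print("all",r)
h=R[(R[:,2]>33)&(R[:,2]<43)]; print("housing",len(h),np.median(h[:,2]),cv2.minAreaRect(h[:,:2].astype(np.float32)))
hi=R[R[:,2]>46]; print(len(hi),hi[:,2].max())
# others
for n,(v0,v1,u0,u1) in dict(disc=(195,240,358,404),tape=(155,190,262,295),hammer=(210,300,160,195)).items():
    q=P[v0:v1,u0:u1].reshape(-1,3); q=q[q[:,2]>5]; print(n,len(q),cv2.minAreaRect(q[:,:2].astype(np.float32)),q[:,2].max())
# leg points & cap by height, print map
np.set_printoptions(linewidth=250)
print(np.round(P[192:282:3,255:340:3,2]).astype(int))
E
```

```text
table z 0.2580311139552123 78.876330635754
all ((511.7474365234375, -34.00201416015625), (262.4869384765625, 295.0082092285156), 88.79354095458984)
housing 2974 36.61486434703511 ((503.3642578125, -34.05772399902344), (258.6042785644531, 277.09716796875), 89.7667007446289)
431 1260.5329877113063
disc 1142 ((552.26171875, -190.48388671875), (351.64166259765625, 134.39419555664062), 88.39328002929688) 1260.5329877113063
tape 313 ((616.9569091796875, 13.935924530029297), (98.3373031616211, 252.34718322753906), 88.46595001220703) 1260.5329877113063
hammer 749 ((446.4035339355469, 184.54554748535156), (392.49200439453125, 260.4764709472656), 88.57281494140625) 1260.5329877113063
[[  37   34   29   31   37   32   34   34   34   33   32   30   33   32   35   34   35   35   34   34   31   32   32   30   28   33   33   -1   -3]
 [  39   28   27   28   26   26   29   30   27   28   19   27   33   25    1    2    2    0    2   37   39   35    2   10    2    2   29    2   -1]
 [  33   26   -3   38   38   40   36   37   36   40   33   33   40   37   37   33   33   33   31   39   41   31   -1   -4
[... 3323 characters left out ...]
7   38   38   33   37   36   39   39   33   29   32   28   27   37   37   -4   -3    1    3   30   33    0]
 [  37   28    3   42   37   33   31   32   33   34   29   31   33   30   30   31   33   33   32   29   39   38    3    2    0    0   28   31    2]
 [  37   28   -2   40   39   37   29   32   28   34   30   24   30   34   28   30 1261   31   26   23   39   43    4   -4    3    1   28   34    1]
 [  40   28   30   29   30   30   32   38   34   30   31   29   28   30 1261   34   33   36   31   30   36   34   34   32   32   34   32   29    1]
 [  36   28   31   31   32   30   28   31   32   32   29   33   38   36   30   30   29   28   29   24   20   -4   -1   -1    1   -1    2    5    4]]
```

View pics/crop0.png

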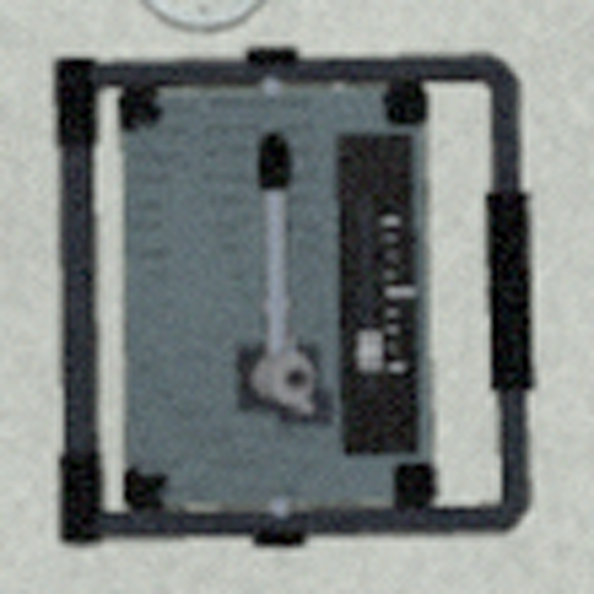

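The crop shows the cap at (370, 350), the long tick near (402, 292), the sleeve at (509, 290), the feet at (76, 100) and (80, 500), and the leg folded from the hub at (285, 380). I'll refine the pose with a closer wrist view.

```bash
python3 - <<'E'
from h import *
c=np.load("top0.npy",allow_pickle=True).item()
f=lambda x,y,z:ray(c,240+(x+.5)/5.4-.5,180+(y+.5)/5.4-.5,z).round(1)
print("sleeve",f(509,290,30),"feet",f(76,100,26),f(81,500,26),"hub",f(280,380,70),"cap",f(370,350,56))
print("disc",ray(c,380.5,216.5,8),"tape",ray(c,278,172,20))
movep([515,-50,430],np.diag([1.,-1,-1]))
w=camera("wrist"); cv2.imwrite("pics/w1.png",w["image"]); np.save("w1.npy",w,allow_pickle=True)
print(w["fx"],np.round(w["cam_to_world"],3).tolist(),read_state()["time"])
E
```

```text
sleeve [ 502.6 -151.4   30. ] feet [614.9  86.9  26. ] [392.6  88.4  26. ] hub [457.1 -23.   70. ] cap [471.8 -72.2  56. ]
disc [ 550.46451636 -297.0541152     8.        ] tape [693.77632038  11.42744471  20.        ]
367.6747102777252 [[-0.001, 0.965, 0.262, 583.057], [-1.0, -0.001, 0.0, -50.19], [0.0, -0.262, 0.965, 607.01], [0.0, 0.0, 0.0, 1.0]] 2.6333
```

View pics/w1.png

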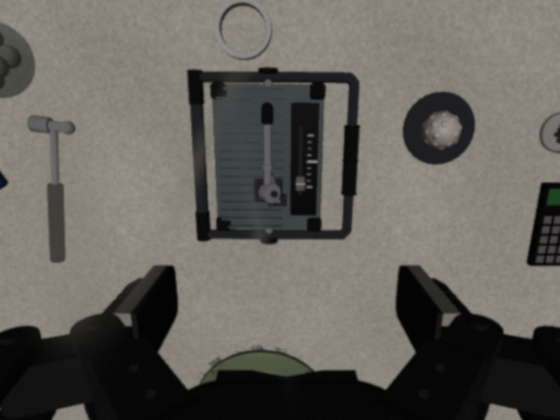

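The wrist view shows the cap at (300, 184), the long tick at (312, 161), the sleeve at (350, 160), the feet at about (195, 87) and (203, 226), and the hub at (269, 192). I'll fit the pose from these.

```bash
python3 - <<'E'
from h import *
w=np.load("w1.npy",allow_pickle=True).item(); g=cv2.cvtColor(w["image"],cv2.COLOR_BGR2GRAY)
print("gray: sleeve",g[160,350],"rail",g[100,354],"table",g[150,390],"foot",g[87,195],"bar",g[150,198],g[150,196:206])
# bars: centre of dark run per row
for name,(u0,u1,rows,z) in dict(foot=(180,212,range(108,208,2),24),footpads=(180,213,list(range(76,100,2))+list(range(216,236,2)),24),sleeve=(335,372,range(130,192,2),24),rail=(335,372,list(range(88,122,2))+list(range(200,228,2)),24)).items():
    p=[]
    for v in rows:
        d=g[v,u0:u1].astype(float); wt=np.clip(100-d,0,60)
        wt[:]=np.where(d<75,1,0) if False else wt
        p.append(ray(w,u0+(wt*np.arange(u1-u0)).sum()/wt.sum(),v,z)[:2])
    p=np.array(p); k=np.polyfit(p[:,0],p[:,1],1); print(name,"slope",k[0],"y at x=505:",np.polyval(k,505),"res",(p[:,1]-np.polyval(k,p[:,0])).std())
# side tubes: per column
for name,(v0,v1,cols) in dict(far=(64,84,list(range(215,255,2))+list(range(282,330,2))),near=(226,246,list(range(215,255,2))+list(range(282,330,2)))).items():
    p=[]
    for u in cols:
        d=g[v0:v1,u].astype(float); wt=np.clip(100-d,0,60); p.append(ray(w,u,v0+(wt*np.arange(v1-v0)).sum()/wt.sum(),24)[:2])
    p=np.array(p); k=np.polyfit(p[:,1],p[:,0],1); print(name,"slope",k[0],"x at y=-40",np.polyval(k,-40),"res",(p[:,0]-np.polyval(k,p[:,1])).std())
# sleeve ends
m=(g[118:202,340:362]<45); r=np.where(m.sum(1)>=8)[0]; print("sleeve rows",r.min()+118,r.max()+118, ray(w,350,r.min()+117.5,30),ray(w,350,r.max()+118.5,30))
print("cap",ray(w,300,184,56),"tick",ray(w,312,161,38),"hub",ray(w,269,192,68),"ball",ray(w,442,130,35))
print(g[84:250:6,354].tolist())
E
```

```text
gray: sleeve 11 rail 30 table 135 foot 12 bar 56 [55 55 56 59 58 58 57 55 61 86]
foot slope -0.004149923585317487 y at x=505: 87.87320098077151 res 0.3479061451288934
footpads slope -0.024406121609885322 y at x=505: 85.65319009069765 res 1.6019106193135326
sleeve slope -0.007416770291014481 y at x=505: -151.21785234656173 res 0.10342578404813979
rail slope -0.008237354431947966 y at x=505: -151.15937260294353 res 0.11474212299371792
far slope 0.0032054593013064307 x at y=-40 630.1891202441427 res 0.39005903672538594
near slope 0.01006140212656052 x at y=-40 384.25395951192786 res 1.0619315930223348
sleeve rows 118 201 [ 571.23973964 -147.6380427    30.        ] [ 439.06372626 -153.3009058    30.        ]
cap [473.15163856 -71.12899275  56.        ] tick [505.8078667 -90.111524   38.       ] hub [463.39997148 -24.26722408  68.        ] ball [ 553.07282945 -288.94442794   35.        ]
[32, 30, 30, 29, 29, 30, 31, 15, 11, 11, 12, 11, 12, 7, 12, 12, 14, 17, 20, 121, 124, 127, 136, 136, 134, 137, 137, 139]
```

```bash
cat >> h.py <<'E'
O=np.array([507.5,88.4]); YX=np.array([1,-.0075]); XX=np.array([-.0075,-1])
def L(x,y,z): return np.r_[O+x*XX+y*YX,z]
def Rz(a):  # tool down, tool y at world angle a
    y=np.array([np.cos(a),np.sin(a),0]); z=np.array([0,0,-1.]); return np.stack([np.cross(y,z),y,z],1)
E
python3 - <<'E'
from h import *
s=read_state(); print("q",np.round(s["qpos"],2))
for a in (0,np.pi): 
    for p in (L(160,-34,60),L(160,0,60),L(140,50,50)):
        q=inverse_kinematics(p,Rz(a)); print(a,None if q is None else np.round(q,2))
for a in (-np.pi/2,np.pi/2):
    q=inverse_kinematics(L(250,0,10),Rz(a)); print(a,None if q is None else np.round(q,2))
p=L(160,-34,0); R=Rz(0) if inverse_kinematics(p+[0,0,60],Rz(0)) is not None else Rz(np.pi)
movep(p+[0,0,90],R); movel(p+[0,0,43],max_speed=60,guard=8); print(read_state()["eef_pos"])
clamp(); s=read_state(); print(s["finger_gap"],s["gripper_force"],s["eef_pos"],s["ft_force"])
t=L(160,0,0); t[2]=s["eef_pos"][2]; movel(t,max_speed=30); s=read_state(); print(s["eef_pos"],s["finger_gap"],s["ft_force"])
open_gripper(); movel(t+[0,0,60]); movep([515,-50,430],Rz(-np.pi/2))
w=camera("wrist"); np.save("w2.npy",w,allow_pickle=True); cv2.imwrite("pics/w2.png",cv2.convertScaleAbs(cv2.resize(w["image"][60:250,180:370],(600,600),interpolation=cv2.INTER_CUBIC),alpha=1.6)); print(read_state()["time"])
E
```

```text
q [ 0.42  0.22 -0.55  1.48  0.11  1.48 -1.7 ]
0 [ 0.49  0.56 -0.6   2.07  0.52  0.66 -0.47]
0 [ 0.48  0.61 -0.62  1.98  0.53  0.71 -0.47]
0 [ 0.44  0.69 -0.64  1.87  0.57  0.78 -0.51]
3.141592653589793 [-0.46  0.62  0.67  2.12 -0.66  0.62 -2.47]
3.141592653589793 [-0.46  0.67  0.69  2.03 -0.68  0.68 -2.47]
3.141592653589793 [-0.51  0.76  0.74  1.92 -0.74  0.76 -2.48]
-1.5707963267948966 [ 0.48  0.68 -0.38  1.96  0.44  0.58 -1.77]
1.5707963267948966 [ 0.78  0.79 -0.82  1.95  0.83  0.78  1.04]
[472.45635119 -71.29628346  43.19688132]
0.03302825226431467 0.0 [472.27626709 -71.34145135  42.97243458] [0.53101473 0.16140916 0.01198861]
[506.13462245 -71.61949819  42.97191785] 0.44955508934695576 [ 0.2531678  -0.03158205 -0.38103711]
9.5333
```

View pics/w2.png

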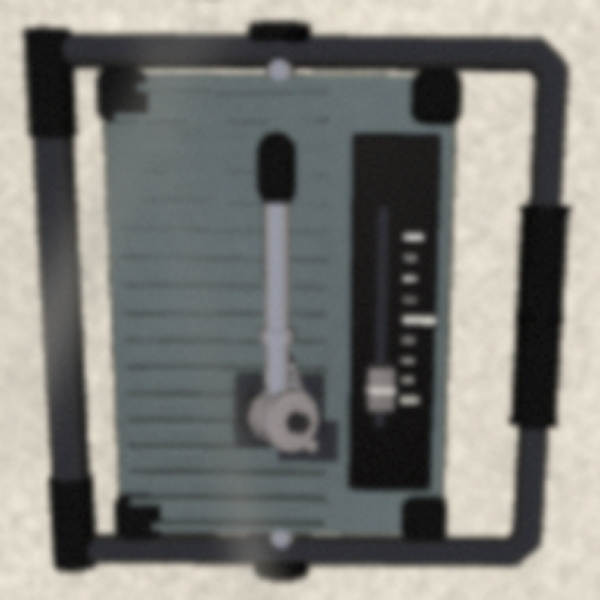

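The cap hasn't moved: it's at crop (380, 390), the same pixel as before, so the fingers closed without catching it. I'll check where the closed tips really are by touching the cap top with a force guard.

```bash
python3 - <<'E'
from h import *
p=L(160,-34,0); movep(p+[0,0,90],Rz(0))
a=camera("side")["image"][130:290,190:330]
clamp(); print(read_state()["finger_gap"],read_state()["eef_pos"])
hit=movel(p+[0,0,46],max_speed=20,guard=4); s=read_state(); print(hit,s["eef_pos"],s["ft_force"],s["time"])
b=camera("side")["image"][130:290,190:330]
cv2.imwrite("pics/s1.png",cv2.convertScaleAbs(cv2.resize(np.hstack([a,b]),None,fx=2.85,fy=2.85,interpolation=cv2.INTER_CUBIC),alpha=1.4))
E
```

```text
-0.09607213273613753 [472.28442676 -71.3401097   89.98816521]
False [472.33891404 -71.36889054  46.06209079] [-0.38621805  0.35342615 -0.17165441] 13.9917
```

View pics/s1.png

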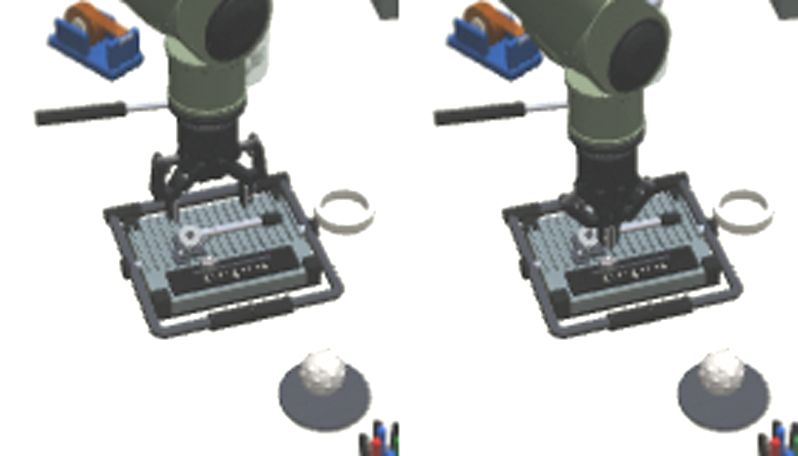

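The right half shows the closed fingertip at about (612, 245), just behind and above the cap at (607, 262) and not touching it. I'll measure both in the side camera's depth and with the wrist camera.

```bash
python3 - <<'E'
from h import *
np.set_printoptions(linewidth=250,suppress=True)
c=camera("side"); P=cloud(c); g=cv2.cvtColor(c["image"],cv2.COLOR_BGR2GRAY)
# tip approx at px: 190+(612-399)/2.85=264.7 , 130+245/2.85=216 ; cap 263,222
for v in range(206,230,1):
    print(v,g[v,258:270].tolist(),np.round(P[v,260:269:4]).astype(int).tolist())
b=np.load("side0.npy",allow_pickle=True).item(); gb=cv2.cvtColor(b["image"],cv2.COLOR_BGR2GRAY)
print("before"); 
for v in range(214,230): print(v,gb[v,256:272].tolist())
print(ray(b,263,222,56), "expected cap px?")
E
```

```text
206 [52, 50, 40, 39, 38, 39, 44, 40, 39, 40, 40, 39] [[459, -84, 147], [477, -75, 135], [491, -80, 135]]
207 [47, 43, 39, 40, 39, 39, 41, 40, 39, 39, 43, 69] [[462, -73, 133], [478, -73, 129], [492, -78, 128]]
208 [41, 40, 39, 40, 40, 43, 39, 39, 44, 53, 108, 127] [[461, -77, 131], [477, -76, 126], [517, 3, 48]]
209 [40, 39, 40, 41, 44, 47, 69, 58, 43, 76, 146, 148] [[460, -83, 132], [475, -82, 127], [507, -27, 71]]
210 [135, 84, 40, 44, 71, 80, 60, 72, 47, 93, 138, 127] [[461, -77, 121], [476, -78, 118], [510, -20, 59]]
211 [140, 82, 42, 43, 67, 75, 52, 74, 44, 69, 84, 79] [[461, -76, 115], [475, -80, 115], [507, -28, 62]]
212 [124, 82, 40, 43, 65, 75, 50, 75, 44, 70, 110, 88] [[461, -76, 110], [475, -80, 110], [516, 0, 30]]
213 [138, 85, 40, 51, 94, 74, 50, 75, 50, 78, 112, 85] [[458, -86, 116], [477, -74, 100], [511, -15, 39]]
214 [144, 133, 42, 46, 68, 75, 50, 75, 50, 94, 114, 110] [[464, -68, 93], [473, -86, 106], [512, -12, 30]]
215 [142, 88, 67, 43, 58, 75, 50, 76, 71, 88, 114, 110] [[462, -73, 93], [477, -74, 90], [509, -22, 35]]
216 [75, 80, 69, 61, 71, 75, 51, 83, 108, 87, 
[... 1958 characters left out ...]
7, 64]
221 [71, 105, 84, 87, 91, 116, 117, 123, 117, 118, 89, 64, 54, 49, 46, 44]
222 [80, 112, 110, 106, 71, 121, 125, 126, 107, 68, 55, 43, 43, 49, 53, 56]
223 [73, 75, 55, 53, 54, 69, 67, 78, 73, 62, 58, 61, 66, 56, 54, 50]
224 [46, 45, 42, 44, 54, 62, 62, 69, 69, 64, 52, 45, 46, 44, 43, 48]
225 [42, 48, 60, 66, 56, 59, 53, 59, 53, 45, 47, 70, 47, 70, 43, 57]
226 [42, 43, 44, 44, 43, 48, 71, 49, 71, 43, 56, 109, 43, 47, 43, 58]
227 [42, 43, 41, 41, 42, 56, 110, 43, 47, 51, 43, 54, 42, 43, 43, 44]
228 [42, 42, 41, 43, 42, 49, 80, 71, 43, 43, 43, 43, 43, 43, 41, 38]
229 [43, 42, 41, 42, 43, 42, 47, 46, 43, 41, 39, 39, 38, 40, 52, 69]
[472.41287383 -74.96021742  56.        ] expected cap px?
```

Side depth puts the closed tip at z≈82–88 when the reported TCP z is 46, so the real fingertips sit about 35 mm behind the reported TCP. A guarded slow descent onto the cap will give the exact offset.

```bash
python3 - <<'E'
from h import *
p=L(160,-34,0)
hit=movel(p+[0,0,6],max_speed=15,guard=3); s=read_state(); print(hit,s["eef_pos"],s["ft_force"],s["torque"],s["time"])
c=camera("side"); P=cloud(c); g=cv2.cvtColor(c["image"],cv2.COLOR_BGR2GRAY)
cv2.imwrite("pics/s2.png",cv2.convertScaleAbs(cv2.resize(c["image"][170:250,215:315],None,fx=6,fy=6,interpolation=cv2.INTER_CUBIC),alpha=1.4))
E
```

```text
True [472.72494838 -71.32506606  19.73540598] [ 0.83611693 -0.5328318   8.45192874] [-0.12251114 -0.29912549 -0.03574447] 15.75
```

View pics/s2.png

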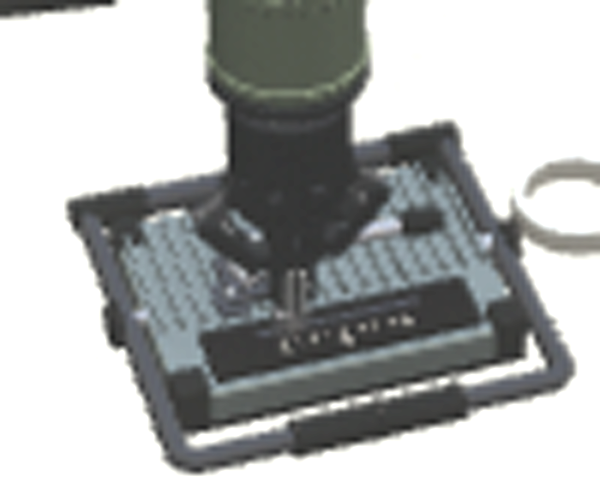

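The tip rests on the cap top (56 mm) at reported z=19.7, so the true tip is about 36 mm behind the reported TCP; I'll correct for that from here. Retrying the cap.

```bash
echo 'D=36.3  # true closed tip z = TCP z + D' >> h.py; python3 - <<'E'
from h import *
w=np.load("w1.npy",allow_pickle=True).item(); print("wrist table z",np.median(cloud(w)[120:220,370:400,2]))
p=L(160,-34,0)
movel(p+[0,0,45]); open_gripper()
hit=movel(p+[0,0,43-D],max_speed=40,guard=5); print(hit,read_state()["eef_pos"])
clamp(); s=read_state(); print(s["finger_gap"],s["gripper_force"],s["eef_pos"],s["ft_force"])
if 12<s["finger_gap"]<30:
    t=L(160,0,0); t[2]=s["eef_pos"][2]; movel(t,max_speed=30); s=read_state(); print(s["eef_pos"],s["finger_gap"],s["ft_force"])
    wait(.3); open_gripper(); movel(t+[0,0,70]); movep([515,-50,430],Rz(-np.pi/2))
    w=camera("wrist"); np.save("w3.npy",w,allow_pickle=True); cv2.imwrite("pics/w3.png",cv2.convertScaleAbs(cv2.resize(w["image"][60:250,180:370],(600,600),interpolation=cv2.INTER_CUBIC),alpha=1.6)); print(read_state()["time"])
E
```

```text
wrist table z -1.5384586725274971
False [472.46680304 -71.34080407   6.8968675 ]
20.264379305239 58.59721541404724 [472.59995055 -71.38079331   6.97737933] [-0.81980798 -0.21479276  7.32413329]
[506.68726442 -71.59503751   7.0182475 ] 20.294959765886443 [ 1.48514336 -0.19066437  2.98754695]
22.8583
```

```bash
python3 - <<'E'
from h import *
w=np.load("w3.npy",allow_pickle=True).item(); g=cv2.cvtColor(w["image"],cv2.COLOR_BGR2GRAY)
print(g[145:195,297:304].mean(1).round().astype(int).tolist()); print(g[130:195,309:315].mean(1).round().astype(int).tolist())
E
```

```text
[23, 23, 23, 22, 22, 23, 24, 32, 50, 70, 79, 81, 81, 84, 96, 110, 107, 89, 78, 75, 73, 66, 50, 31, 22, 21, 21, 21, 22, 21, 21, 22, 21, 21, 21, 21, 21, 21, 20, 20, 20, 20, 21, 21, 20, 21, 21, 21, 20, 18]
[17, 18, 22, 42, 73, 86, 60, 29, 18, 21, 31, 39, 37, 25, 17, 17, 24, 38, 44, 34, 21, 16, 17, 26, 37, 39, 28, 18, 23, 51, 92, 113, 93, 50, 20, 16, 22, 28, 28, 19, 14, 15, 24, 37, 42, 30, 17, 14, 19, 29, 33, 25, 16, 14, 22, 41, 56, 52, 32, 16, 11, 12, 12, 10, 11]
```

```bash
python3 - <<'E'
from h import *
w=np.load("w3.npy",allow_pickle=True).item()
print(ray(w,300,160.3,56),ray(w,312,161,38),ray(w,312,135,38),ray(w,312,186.1,38))
E
```

```text
[508.88169751 -70.33883649  56.        ] [505.3845096  -89.58833435  38.        ] [544.9580909  -88.85189584  38.        ] [465.81167179 -90.33528383  38.        ]
```

The cap line is at X≈508.9, against 505.4 for the long tick, so it sits about 3 mm high. I'll re-grip it, nudge it −2.5 mm, then flip the leg.

```bash
python3 - <<'E'
from h import *
t=np.array([506.7,-71.6,7-0.]); movep(t+[0,0,60],Rz(0)); movel(t,max_speed=100,guard=5); clamp(); s=read_state(); print(s["finger_gap"],s["eef_pos"])
movel(t-[2.5,0,0],max_speed=20); wait(.2); open_gripper(); print(read_state()["eef_pos"]); movel(t+[0,0,70]); clamp(); print(read_state()["time"])
def F(q,c=17,r=95):
    p=np.array([110-.766*r*np.sin(q),-45+r*np.cos(q),58+.643*r*np.sin(q)])
    n=np.array([-np.cos(q),-.766*np.sin(q)]); n/=np.linalg.norm(n)
    return L(*(p[:2]-n*c),p[2]-7-D)
movel(F(0,27)+[0,0,45]); print(movel(F(0,27),max_speed=80,guard=5),read_state()["eef_pos"])
for q in np.linspace(0,1.5,9):
    h=movel(F(q),max_speed=70,guard=15); s=read_state(); print(round(q,2),h,s["ft_force"].round(1),s["time"])
movel(F(1.5)+[0,0,60]); movep([515,-50,430],Rz(-np.pi/2))
w=camera("wrist"); np.save("w4.npy",w,allow_pickle=True); cv2.imwrite("pics/w4.png",cv2.convertScaleAbs(w["image"],alpha=1.6)); print(read_state()["time"])
E
```

```text
20.13070633361367 [507.0557689  -71.6773947    7.38265943]
[504.18389417 -71.6196064    6.97431643]
28.0833
False [556.57283916 -48.82249556  14.74000229]
0.0 False [-0.5 -1.5 -1.1] 29.625
0.19 False [ 0.2 -1.5 -0.6] 30.0333
0.38 False [ 0.9 -0.7 -0.1] 30.4333
0.56 False [ 1.  -0.9 -0.3] 30.8333
0.75 False [1.2 0.6 0.6] 31.2333
0.94 False [ 0.4 -1.1  0.2] 31.6333
1.12 False [ 0.9 -0.5 -1.1] 32.0333
1.31 False [0.2 0.2 0.5] 32.4333
1.5 False [ 0.1 -0.1 -0.3] 32.8417
34.6333
```

View pics/w4.png

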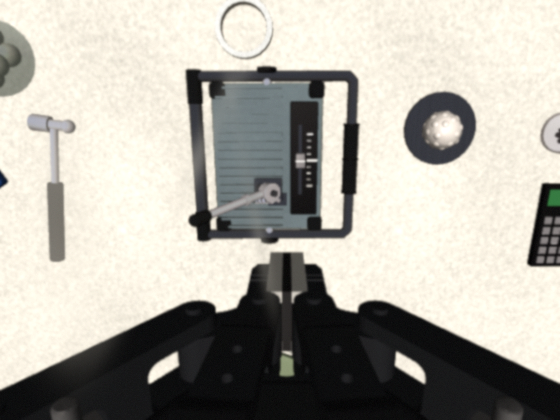

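The view shows the leg out, its foot at (200, 219) over the right foot bar, and the cap at (300, 160) level with the long tick at (312, 161). I'll measure both, check that the lift path is reachable, then grasp the sleeve with the inner finger in the 33 mm gap.

```bash
cat >> h.py <<'E'
def arc(Oy,phi):  # sleeve (Y,z) at pitch phi for lamp origin Oy
    Yp=Oy-25
    if phi<=.419: return Yp-(215*np.cos(phi)-24*np.sin(phi)), 215*np.sin(phi)+24*np.cos(phi)
    return Yp+32.6+12*(phi-.419)-240*np.cos(phi), 11.9+240*np.sin(phi)
E
python3 - <<'E'
from h import *
w=np.load("w4.npy",allow_pickle=True).item(); g=cv2.cvtColor(w["image"],cv2.COLOR_BGR2GRAY).astype(float)
print("legfoot",ray(w,200,219,136.5),"exp",L(16.4,-66.5,136.5))
col=g[150:172,297:304].mean(1); t=g[155:168,309:315].mean(1)
k=np.argmax(col[6:15])+6; r=np.arange(k-2,k+3); rc=150+(r*(col[r]-60).clip(0)).sum()/(col[r]-60).clip(0).sum(); rt=155+(np.arange(13)*(t-20).clip(0)).sum()/(t-20).clip(0).sum()
print("cap X",ray(w,300,rc,56)[0],"tick",ray(w,312,rt,38)[0],rc,rt)
p=[]
for v in range(130,192,2):
    wt=np.clip(100-g[v,335:372],0,60); p.append(ray(w,335+(wt*np.arange(37)).sum()/wt.sum(),v,24)[:2])
print("sleeve y",np.mean(p,0))
R=Rz(-np.pi/2); a=L(259,0,8-D)
for q in (a+[0,0,50],a): print(np.round(inverse_kinematics(q,R),2))
for ph in np.linspace(0,np.pi/2,7):
    Y,z=arc(70,ph); q=inverse_kinematics([505.6,Y,z-24+8-D],R); print(round(ph,2),round(Y),round(z),None if q is None else np.round(q,2))
E
```

```text
legfoot [441.16956351  65.71857658 136.5       ] exp [440.877    72.49875 136.5    ]
cap X 507.8876238243581 tick 506.52497479661383 160.92521918514697 160.23930589184826
sleeve y [ 504.82672873 -149.62074586]
[ 0.54  0.67 -0.45  1.95  0.48  0.63 -1.79]
[ 0.52  0.75 -0.42  1.96  0.57  0.54 -1.87]
0.0 -170 24 [ 0.52  0.75 -0.42  1.96  0.57  0.54 -1.87]
0.26 -156 79 [ 0.52  0.66 -0.46  1.96  0.47  0.63 -1.81]
0.52 -129 132 [ 0.51  0.56 -0.5   1.95  0.39  0.72 -1.8 ]
0.79 -88 182 [ 0.47  0.48 -0.55  1.94  0.34  0.82 -1.83]
1.05 -35 220 [ 0.42  0.42 -0.6   1.91  0.3   0.9  -1.91]
1.31 26 244 [ 0.33  0.4  -0.65  1.89  0.29  0.95 -2.02]
1.57 91 252 [ 0.23  0.41 -0.68  1.86  0.31  0.98 -2.16]
```

```bash
python3 - <<'E'
from h import *
R=Rz(-np.pi/2); a=np.array([505.,-169.5,8-D])
open_gripper(); movep(a+[0,0,70],R); print(movel(a,max_speed=70,guard=4),read_state()["eef_pos"])
clamp(); s=read_state(); print(s["finger_gap"],s["gripper_force"],s["eef_pos"],s["ft_force"],s["time"])
np.save("grasp.npy",s["eef_pos"])
c=camera("top"); np.save("t5.npy",c,allow_pickle=True); g=c["image"][165:300,235:410]
sd=camera("side"); v=sd["image"][160:275,205:345]
cv2.imwrite("pics/g5.png",cv2.convertScaleAbs(np.hstack([cv2.resize(g,(390,300),interpolation=3),cv2.resize(v,(365,300),interpolation=3)]),alpha=1.4))
E
```

```text
False [ 505.24803809 -169.56089424  -27.9239562 ]
22.504369215704976 58.368539214134216 [ 505.10509202 -169.32551662  -28.04352901] [-1.87786943  4.33556805  5.88040908] 38.675
```

View pics/g5.png

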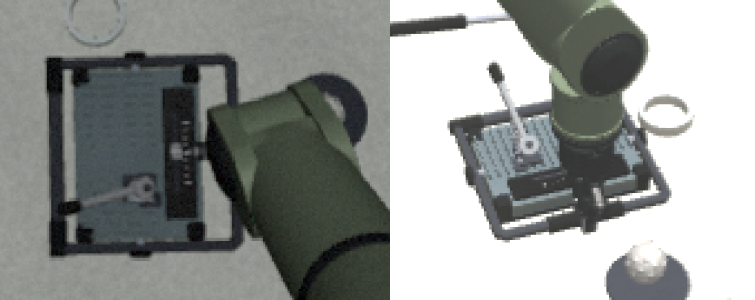

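The sleeve is gripped (gap 22.5 mm, 58 N), the leg is out and nothing else is touched. I'll measure the foot bar shift and lift along the arc.

```bash
python3 - <<'E'
from h import *
def fy(c):
    g=cv2.cvtColor(c["image"],cv2.COLOR_BGR2GRAY).astype(float); o=[]
    for v in range(212,246,2):
        d=g[v,246:270]; wt=np.clip(np.median(g[v,240:247])-15-d,0,30); wt[14:]=0
        o.append(ray(c,246+(wt*np.arange(24)).sum()/wt.sum(),v,24)[1])
    return np.median(o)
y0=fy(np.load("top0.npy",allow_pickle=True).item()); y1=fy(np.load("t5.npy",allow_pickle=True).item()); print("foot Y",y0,y1)
Oy=89.3+(y1-y0); g0=np.load("grasp.npy"); Ys,zs=arc(Oy,0); print("sleeve Y",Ys,"tool",g0[1])
if abs(Ys-g0[1])>8: raise SystemExit("check")
for ph in np.linspace(0,1.5,13)[1:]:
    Y,z=arc(Oy,ph); p=[g0[0]+0.3*ph,g0[1]+Y-Ys,g0[2]+z-24]
    movel(p,max_speed=90); s=read_state(); print(round(ph,2),s["eef_pos"].round(1),s["ft_force"].round(1),round(s["finger_gap"],1),s["time"])
np.save("oy.npy",[Oy])
E
```

```text
foot Y 87.6765166013998 76.00303545111757
sleeve Y -162.37348115028223 tool -169.32551662108654
0.12 [ 505.3 -165.    -1. ] [ 0.  -0.4 -2.7] 22.1 39.225
0.25 [ 505.5 -156.6   24.9] [ 0.5 -0.2 -3.3] 22.2 39.675
0.38 [ 505.5 -145.4   49.5] [ 0.3 -0.1 -2.7] 22.3 40.125
0.5 [ 505.5 -131.3   75.3] [ 0.9 -0.1 -3.9] 22.2 40.6
0.62 [ 505.5 -113.7  100.6] [ 1.2  0.5 -2.5] 21.9 41.0917
0.75 [505.5 -93.1 123.7] [ 0.9  0.  -3.8] 22.1 41.5833
0.88 [505.5 -70.  144.1] [ 0.7 -0.4 -3.4] 22.0 42.075
1.0 [505.5 -44.6 161.7] [ 1.3 -0.6 -2.8] 22.0 42.575
1.12 [505.4 -17.  176.3] [-0.3 -2.2  0.3] 21.7 43.075
1.25 [505.4  12.  187.4] [-1.6 -2.   2.3] 22.1 43.575
1.38 [505.4  42.4 195.1] [-4.1 -2.1  7.5] 22.5 44.075
1.5 [505.5  73.6 199.2] [-6.2 -1.  10.1] 22.1 44.575
```

```bash
cat >> h.py <<'E'
def pitch():
    c=camera("side"); P=cloud(c).reshape(-1,3); s=read_state()["eef_pos"]
    m=(P[:,0]>410)&(P[:,0]<600)&(P[:,2]>50)&(P[:,2]<195)&(P[:,1]>s[1]-90)&(P[:,1]<s[1]+60); Q=P[m]
    for _ in range(4):
        k,*_r=np.linalg.lstsq(np.c_[Q[:,0],Q[:,2],np.ones(len(Q))],Q[:,1],rcond=None)
        r=Q[:,1]-np.c_[Q[:,0],Q[:,2],np.ones(len(Q))]@k; Q=Q[abs(r)<max(6,2*r.std())]
    return np.degrees(np.arctan(k[1])),k,len(Q),r.std(),c  # + = top leans toward +Y (back)
E
python3 - <<'E'
from h import *
a,k,n,sd,c=pitch(); print("lean back deg",a,k,n,sd,"face Y at z=12,252:",k[0]*505+k[1]*12+k[2],k[0]*505+k[1]*252+k[2],read_state()["eef_pos"],read_state()["time"])
t=camera("top"); 
cv2.imwrite("pics/f6.png",cv2.convertScaleAbs(np.hstack([cv2.resize(c["image"][95:255,190:360],(425,400),interpolation=3),cv2.resize(t["image"][150:300,220:360],(373,400),interpolation=3)]),alpha=1.3))
E
```

```text
lean back deg -4.36326435436202 [-3.25583949e-03 -7.63008842e-02  7.42057219e+01] 1159 2.960994466894737 face Y at z=12,252: 71.64591236384857 53.33370016391605 [505.4630024   73.43011795 199.18552075] 44.625
```

View pics/f6.png

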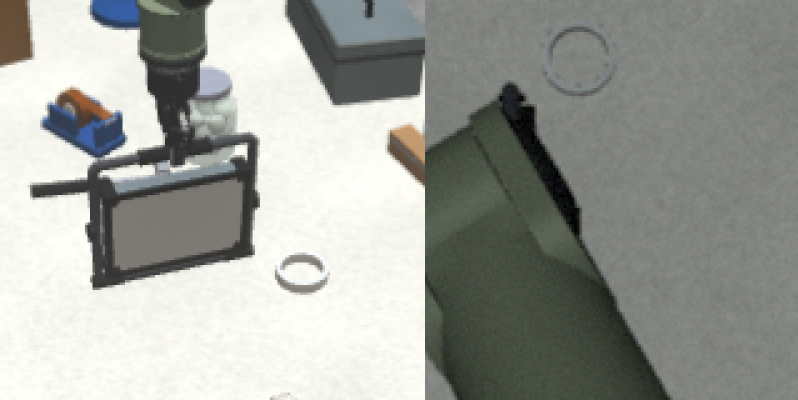

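The lamp stands on its feet, leaning about 4.4° towards its face and pressed down with about 10 N. I'll bring it to plumb and ease the load.

```bash
python3 - <<'E'
from h import *
e=np.array([505.5,73.5,199.2])
for dy,dz in ((9,1.2),(18,1.9)):
    movel(e+[0,dy,dz],max_speed=30); s=read_state(); print(s["eef_pos"].round(1),s["ft_force"].round(1),s["torque"].round(2),round(s["finger_gap"],1))
wait(.3); s=read_state(); a,k,n,sd,c=pitch(); np.save("f7.npy",c,allow_pickle=True)
print("lean",a,k,n,sd,s["ft_force"].round(1),s["time"])
g=cv2.cvtColor(c["image"],cv2.COLOR_BGR2GRAY)
print(ray(c,190+100/2.5,95+285/2.5,0),ray(c,190+250/2.5,95+255/2.5,0))
E
```

```text
[505.3  82.1 199.9] [-0.3  0.5 -6.7] [0.07 0.01 0.03] 21.8
[505.5  91.6 201. ] [-0.4 -0.7 -7.3] [-0.05 -0.04  0.01] 21.9
lean 0.7928455296834069 [1.26359650e-03 1.38386483e-02 6.67642601e+01] 1241 3.0674557543612986 [ 0.2 -0.1 -7.8] 45.85
[385.71663844  95.27784742   0.        ] [639.95819839  90.58999855   0.        ]
```

It's plumb (0.8°) but hanging now, with ft_z at −7.8 N, about the lamp's weight. I'll lower it in half-millimetre steps until the feet carry it.

```bash
python3 - <<'E'
from h import *
e=np.array([505.5,91.0,201.1])
for i in range(1,12):
    movel(e-[0,0,.4*i],max_speed=10); wait(.15); s=read_state(); print(round(s["eef_pos"][2],1),s["ft_force"].round(1),round(s["time"],1))
    if s["ft_force"][2]>0: break
wait(.5); s=read_state(); a,k,n,sd,c=pitch(); print("lean",a,n,sd,s["ft_force"].round(1),s["torque"].round(2),round(s["gripper_force"],1),s["time"])
E
```

```text
200.7 [-0.5  0.2 -6.5] 46.3
200.3 [ 0.6 -0.9 -6.1] 46.7
200.1 [ 1.7  0.1 -4. ] 47.1
199.8 [ 4.7 -0.2  3.4] 47.5
lean 2.9658616064387457 1273 3.0473955793729974 [5.  0.1 4. ] [ 0.13 -1.11 -0.04] 59.7 48.0
```

Lean is now +3° and the feet carry the lamp, but the side force suggests only one foot may be loaded. I'll shift the sleeve 8 mm forward, press slightly more, and check both feet in the side image.

```bash
cat >> h.py <<'E'
def feet(c,k,Yf):
    g=cv2.GaussianBlur(cv2.cvtColor(c["image"],cv2.COLOR_BGR2GRAY),(3,3),0).astype(float)
    T=np.array(c["cam_to_world"]); o=T[:3,3]; out=[]
    for X in (397,405,609,617):   # columns of the two feet
        B=np.linalg.inv(T)@np.r_[X,Yf+k[0]*(X-505),5,1]; 
        K=np.array([[c["fx"],0,c["cx"]],[0,c["fy"],c["cy"]],[0,0,1.]])
        uv=cv2.projectPoints(np.array([[[B[0],-B[1],-B[2]]]]),np.zeros(3),np.zeros(3),K,np.array(c["dist_coeffs"],float))[0].ravel()
        u,v=uv.round().astype(int); col=g[v-8:v+12,u]; d=np.diff(col); i=np.argmax(d)
        lo,hi=col[max(i-2,0)],col[min(i+3,19)]; mid=(lo+hi)/2
        j=next(j for j in range(max(i-2,0),19) if col[j]<=mid<col[j+1]); vb=v-8+j+(mid-col[j])/(col[j+1]-col[j])
        p=ray(c,u,vb,0); dr=p-o; s=(Yf+k[0]*(X-505)-o[1])/dr[1]; out.append((o+s*dr).round(1)[[0,2]].tolist())
    return out
E
python3 - <<'E'
from h import *
movel([505.5,83,199.8],max_speed=30)
def rep(z=None):
    wait(.3); s=read_state(); a,k,n,sd,c=pitch(); Yf=k[0]*505+k[1]*12+k[2]+24
    print("lean",a.round(2),s["ft_force"].round(1),s["torque"].round(2),s["eef_pos"].round(1),round(s["time"],1),"Yf",round(Yf,1),feet(c,k,Yf))
    return s
s=rep()
for i in range(1,8):
    if s["ft_force"][2]>9: break
    movel([505.5,83,199.8-.4*i],max_speed=10); s=rep()
E
```

```text
lean 1.17 [5.2 0.6 3.2] [ 0.08 -1.07  0.02] [505.9  83.1 200.1] 48.8 Yf 81.7 [[394.5, -5.2], [402.7, -5.6], [610.6, -3.3], [619.2, -3.5]]
lean 0.96 [5.5 0.6 6.5] [ 0.09 -1.29  0.03] [506.2  83.2 199.9] 49.4 Yf 82.5 [[394.5, -5.4], [402.8, -5.9], [611.0, -5.1], [615.4, -5.3]]
lean 1.19 [6.  0.3 9.3] [ 0.13 -1.18  0.02] [506.5  83.3 199.8] 50.0 Yf 81.9 [[398.4, -4.7], [402.6, -5.0], [611.0, -5.0], [615.4, -5.2]]
```

Both feet now read level (about −5 mm each, a common calibration bias), lean is about 1.1°, and the lamp presses on the table while held. Handing in.

```bash
python3 - <<'E'
from h import *
wait(.4); s=read_state(); print(s["ft_force"].round(1),s["gripper_force"],abs(s["qvel"]).max()); print(finish_job())
E
```

```text
[ 5.1  0.7 11.4] 60.54033637046814 0.0017168866305486252
the job is handed in; nothing more can be done
None
```

I set the dimmer to about half, flipped the kickstand out, and stood the light on its foot bar about 1° off plumb, still held by its sleeve with both feet level. I handed it in after about 50 s; no verdict came back, and I didn't re-check the leg or dimmer once the light was upright.

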